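# Top up the spring-lift box dispenser

### The arm

A 6-joint arm with a two-finger parallel gripper is mounted at the origin on a cart in front of the work surface, level with it; the furniture and walls round the work are solid. World frame = base frame: x ahead of the robot, y to its left, z up, the work surface at z = 0. Lengths are in mm, angles in rad, forces in N, time in s.
With the tool pointing down it reaches from about 325 to 900 mm from the base axis. Payload 3.5 kg.
Tool frame: the origin (TCP) lies between the finger pads; the fingertips stand 22 mm ahead of it and the grasp point (between the pads) lies 3 mm ahead of it; z points along the fingers, y is the line along which they close (so a half turn about z gives the same grasp; the last joint's range is limited). The gripper opens to 85 mm and grips with 20 to 120 N. Pads are 22 mm wide; open, the fingers measure 114 mm over their backs; the gripper's body (76 mm by 85 mm) begins 54 mm behind the grasp point. The pads swing forward as they close: fully open they stand 13 mm farther back than shut.
Start: joints at [-1.395, 0.276, -0.026, 1.268, 0, 1.467], TCP at [171.989, -600.867, 253.313] pointing down, gripper open.
Joint ranges: [-3.12, 3.12], [-0.85, 1.88], [-1.08, 1.24], [-1.95, 2.15], [-1.57, 1.53], [-3.14, 3.14]. Speed limits (rad/s): [2.57, 2.57, 3.14, 3.14, 3.14, 3.14].

### API

Orientations are given as a rotation vector (axis times angle).
In Python, from workcell import read_state, snapshot, job_done gives the robot as it stands.
- The arm moves only by the tool send_rows, never from a script. Its argument "series" is one flat list of numbers, 4 for each row, row after row: the shift along the tool's x, y, z in mm, then the turn about the tool's z in degrees. In form: [tx, ty, tz, yaw, tx, ty, tz, yaw, ...]. A call has 1 to 20 rows; each row is the pose to reach, as a shift and turn from the pose commanded when the call began, along the tool's axes at that moment; what a row does not reach only later rows make up. A row lasts 1/10 s, in which the tool goes at most 50 mm and 8.59 degrees, less where a joint would pass 70% of its speed; a pose out of reach is approached as far as the arm can. A call with a gripper value outside its range is refused whole. "claw" is the closure, from 0 (fully open) to 1 (shut), set as the call begins (left out, the last holds). The fingers move at their own pace and stop on an object; "grip_force" is the grip in N (left out, the last holds). Time passes only in rows, so rows that repeat a pose let the fingers close. It gives the time, the measured TCP pose, the force, the opening and the grip force at its end, in the units of the state.
- read_state(): the state, without advancing time (a new reading comes with each control period).
- snapshot(name): name is "side" or "top" or "wrist"; returns a dict with "image" (480x640x3 uint8, red, green, blue), "range_z" (480x640 float32, mm along the optical axis (not along the pixel's ray), 0 where there is no reading), "fx", "fy", "cx", "cy" (pixels), "T" (4x4, takes a point from camera to world coordinates). Camera axes: x right, y down, z forward; pixel columns grow to the right and rows downward; lengths in mm; the calibration is good to about 2 mm. A picture is of the moment at which its call begins.
- job_done(): hands the job in; it is judged then, once.
The state is a dict: "time": time; "q": joint angles; "qd": joint speeds; "joint_efforts": joint torques, N m; "position": TCP position; "eef_rot": TCP orientation; "wrist_force": force on the tool from outside, world axes, zero at the start; "torque": the same for the moment, N m; "width": finger opening in mm; "grip_force": force on a finger pad.
Only numpy, scipy, OpenCV 4.12 (cv2) and the standard library are available. Lean on these libraries where they do the work, as an engineer would, in place of code of your own. Each camera call takes 0.05 s, during which the arm holds its last target. There are 200 camera calls.

### The job

Load both cartons of power loads into the spring-lift dispenser, one on top of the other: lay each flat on the spring plate or on the box already there, press the pile down against the spring, slide the box back under the two lips until it meets the back wall, then let go so that the lips hold it down. One carton stands on its end: lay it down flat on the bench and let go of it before you take it again to load it; which carton goes in first does not matter. Leave the tape roll, the tin and the glue bottle where they are.

Things in the scene. Friction and masses are not known exactly. Their poses are not given: they have to be found in the camera images.
- dispenser: grey sheet-steel dispenser fixed to the bench, open on top; takes boxes lying flat, 88 mm length along its x, 62 mm width along its y, either end first, either 62 x 88 face up. Origin: under the centre of its 150 x 124 x 5 mm base plate, on the bench; z up, its front faces its own -x. Well 94 mm long (x -47 to 47 mm) and 66 mm wide (y -33 to 33), walls 4 mm
- dispenser_lips (a point): dispenser x = y = 0, z = 185 mm: height of the lips' underside; axes as the dispenser's. The two lips, turned inward from the cheeks, are 4 mm thick, reach in to y = +-21 mm and run from x = 20 mm to the back; their front ends bend up to x = 10 mm (top 193 mm). A box under them is pushed up against them by the spring
- dispenser_back (a point): middle of the back wall's inner face at lip height (dispenser x = 47, y = 0, z = 185 mm). Back wall and both side cheeks (x = 14 to 51 mm) reach z = 189 mm; the cheeks' front edges flare outward to x = 2, y = +-41 mm. A box home against the back wall has its centre at x = 3 mm
- dispenser_mouth (a point): middle of the front wall's top (dispenser x = -55, y = 0, z = 126 mm). In front of the cheeks the side walls are as low as it, tops flared outward: room for fingers beside a box's front half. A new box is set down with its rear end in front of x = 8 mm, overhanging this wall, pressed until its top is 3 to 10 mm below the lips' underside, then slid back
- follower (a joint): how far the spring plate has sunk, m: 0 when empty (bright plate 88 x 62 mm on a dark skirt, its top 12 mm below the lips' underside), about 0.034 with one box held under the lips, 0.080 with two; stop at 0.100. Pressing takes about 3 N at 0, 6 N at 0.034 and 10 N at 0.085, less the weight of the boxes on it
- box_lying: printed white and orange carton of power loads, 62 x 88 x 46 mm (own x, y, z), 0.13 to 0.25 kg, rigid. Origin at the centre of a 62 x 88 face; the box extends 46 mm from there along its own +z. It lies flat on the bench on that face, z up
- box_lying_mid (a point): centre of box_lying's volume (23 mm from the origin along its z). Cartons stand beside the bench on the right (y < -0.25 m), where the arm may start: cross them well above, with the fingers at 0.4 m or more
- box_standing: printed white and orange carton of power loads, 62 x 88 x 46 mm (own x, y, z), 0.13 to 0.25 kg, rigid. Origin at the centre of a 62 x 88 face; the box extends 46 mm from there along its own +z. It stands on one 62 x 46 mm end, its own y axis vertical, 88 mm tall, its z axis level and pointing roughly away from the robot; 30 mm or more of free bench all round
- box_standing_mid (a point): centre of box_standing's volume (23 mm from the origin along its z), 44 mm above the bench while it stands. Tall letter trays stand behind the dispenser at x > 0.78 m, y < 0.1 m: a wrist that leans far out there meets them; behind the two boxes only low things stand
- tape_roll: bystander: roll of beige masking tape lying flat, 104 mm across, 25 mm high; origin at the centre of its underside
- red_tin: bystander: round red tin with a grey lid, 74 mm across, 50 mm high; origin at the centre of its underside
- glue_bottle: bystander: small white glue bottle with a nozzle, 33 mm across, 96 mm high, standing; origin at the centre of its underside
There are look-alikes about, which are no part of the job. What is shaped like the box_standing but turquoise is not meant. What is shaped like the box_lying but blue or green is not meant.

How it is judged:
By the outcome, as a careful person would: the job done as asked, in the order asked, and still so for the second after the job is handed in, with the robot touching nothing.
It also fails if it takes over 72 s, if anything falls off the work surface, if the arm or the gripper's body presses on something with over 40 N, if the wrist force passes 120 N, or if a joint passes its speed limit or range.

## Working session

There is one attempt and no reset: what is moved stays moved. The work goes in short steps, Python scripts to look and compute and a tool call to move; the robot and the scene stay as the last step left them, time stands still between calls to the robot, and variables do not carry over. Pictures are saved under pics/ and viewed, at most 10 in all, crops included, and the job is handed in when it is done.

Besides the shell and the picture viewer there is one more tool, called after ">>>" by a JSON object that holds its "fn" and its "kwargs", one argument or row to a line. send_rows: Moves the arm, as the interface text tells. Its arguments: {"type":"object","properties":{"series":{"type":"array","items":{"type":"number"}},"claw":{"type":"number"},"grip_force":{"type":"number"}},"required":["series"]}

```bash
mkdir -p pics; ls
cat > h.py <<'E'
import numpy as np, cv2
from workcell import read_state, snapshot, job_done
def save(n,im): cv2.imwrite(f'pics/{n}.png',cv2.cvtColor(im,cv2.COLOR_RGB2BGR))
def cloud(s):
    v,u=np.mgrid[0:480,0:640]; z=s['range_z']
    p=np.stack([(u-s['cx'])/s['fx']*z,(v-s['cy'])/s['fy']*z,z],-1)
    return p@s['T'][:3,:3].T+s['T'][:3,3]
E
python3 - <<'E'
from h import *
import pickle
st=read_state(); print({k:np.round(v,3) for k,v in st.items()})
d={n:snapshot(n) for n in('top','side')}
pickle.dump(d,open('d0.pkl','wb'))
for n in d: save(n+'0',d[n]['image']); print(n,np.round(d[n]['T'],3).tolist(),d[n]['fx'])
E
```

```text
pics
{'time': np.float64(0.0), 'q': array([-1.395,  0.277, -0.028,  1.268,  0.   ,  1.467]), 'qd': array([0.   , 0.001, 0.001, 0.002, 0.   , 0.001]), 'joint_efforts': array([-1.0000e-03, -4.4551e+01,  2.9520e+01,  1.6000e-02, -0.0000e+00,
       -0.0000e+00]), 'position': array([ 171.851, -600.136,  252.141]), 'eef_rot': array([-3.109, -0.436,  0.   ]), 'wrist_force': array([ 0.235,  0.083, -0.346]), 'torque': array([ 0.017,  0.008, -0.029]), 'grip_force': np.float64(0.0), 'width': np.float64(85.473)}
top [[-0.008, -0.991, 0.133, 378.601], [-1.0, 0.009, 0.006, 297.129], [-0.008, -0.133, -0.991, 1282.678], [0.0, 0.0, 0.0, 1.0]] 477.03641139140154
side [[-0.999, 0.031, -0.01, 535.074], [0.028, 0.663, -0.748, 1337.401], [-0.016, -0.748, -0.663, 1056.426], [0.0, 0.0, 0.0, 1.0]] 608.9994100268344
```

View pics/top0.png

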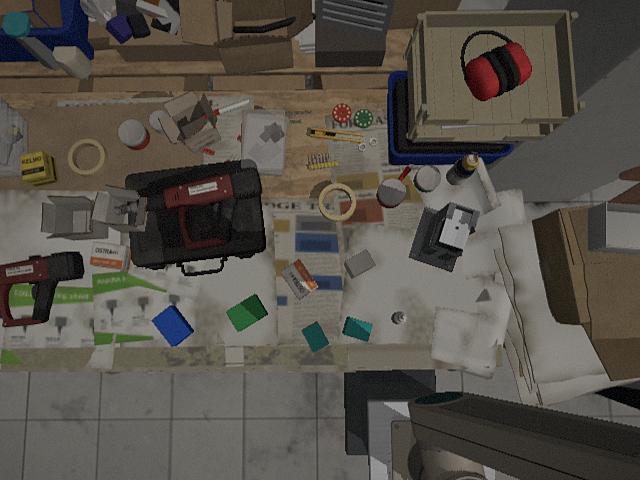

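View pics/side0.png

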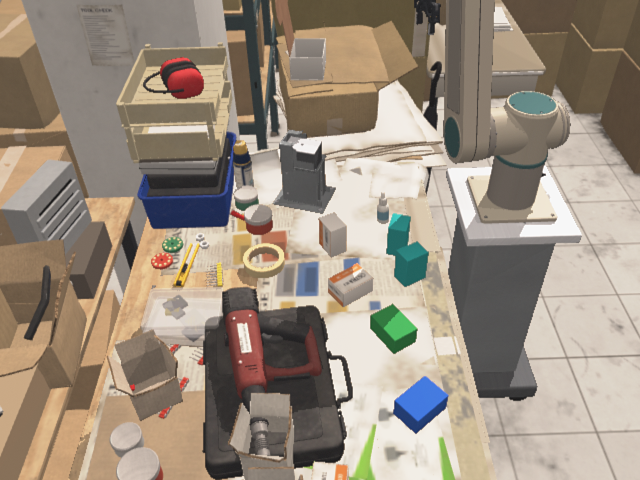

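Top view: the orange/white carton lying is at (300,278). The upright grey-topped carton is at (359,263), which is (333,233) in the side view with its orange edge. The dispenser is at (447,235). Look-alikes are turquoise at (315,335) and (357,328), green at (246,313), blue at (172,326), plus another printed box far left at (108,256). Next I measure these and confirm in a crop.

Run:
```python
from h import *
import pickle
d=pickle.load(open('d0.pkl','rb'))
P={n:cloud(d[n]) for n in d}
def show(n,u0,v0,u1,v1,k): return cv2.resize(d[n]['image'][v0:v1,u0:u1],None,fx=k,fy=k,interpolation=cv2.INTER_CUBIC)
a=show('top',270,190,490,310,3.6); b=show('side',240,120,400,310,1.8)
c=np.zeros((600,800,3),np.uint8); a=cv2.resize(a,(500,273)); c[:273,:500]=a; c[:342,505:793]=b
t=show('top',280,245,380,305,5);c[275:575,:500]=t
save('crop0',c)
def rect(n,roi,zlo,zhi,tag):
    u0,v0,u1,v1=roi; m=np.zeros((480,640),np.uint8)
    p=P[n]; m[v0:v1,u0:u1]=((p[...,2]>zlo)&(p[...,2]<zhi)&(d[n]['range_z']>0))[v0:v1,u0:u1]
    q=p[m>0]; 
    r=cv2.minAreaRect(q[:,:2].astype(np.float32)); print(n,tag,len(q),'z',np.round(np.median(q[:,2]),1),'rect',np.round(r[0],1),np.round(r[1],1),round(r[2],1))
for n,rl,rs,rd,tp in (('top',(275,250,325,305),(335,240,385,290),(400,190,490,280),(315,175,360,225)),('side',(320,255,380,310),(310,205,355,260),(265,120,345,220),(235,235,292,285))):
    rect(n,rl,38,55,'lying'); rect(n,rs,80,97,'standing')
    rect(n,rd,165,200,'disp plate+back'); rect(n,rd,181,196,'lips'); rect(n,rd,168,178,'plate'); rect(n,rd,1.5,9,'base'); rect(n,rd,118,132,'front'); rect(n,tp,15,32,'tape')
p=P['top']; print('bench',np.round([p[300,380],p[270,395],p[300,270]],1))
```

```text
top lying 810 z 46.0 rect [468.3 335.2] [88.3 62.3] 33.9
top standing 461 z 87.7 rect [504.8 178. ] [46.2 63.1] 28.1
top disp plate+back 1280 z 174.1 rect [579.5 -42.7] [82.7 96.4] 70.0
top lips 302 z 188.9 rect [601.7 -51.7] [81.4 48.2] 69.2
top plate 912 z 173.2 rect [578.2 -42.1] [82.6 93.4] 70.0
top base 3057 z 4.3 rect [588.  -57.7] [241.8 245.7] 89.3
top front 167 z 123.9 rect [563.1 -16. ] [124.2  68.3] 22.6
top tape 537 z 24.1 rect [677.4 231.6] [100.2 101.4] 89.8
side lying 812 z 46.2 rect [466.8 337. ] [91.4 67.4] 34.7
side standing 365 z 87.6 rect [504.  180.4] [50.  67.9] 28.2
side disp plate+back 751 z 174.2 rect [577.5 -41.2] [89.5 98.2] 70.2
side lips 180 z 188.5 rect [600.1 -48.5] [86.2 50.7] 70.1
side plate 498 z 173.2 rect [576.2 -40.9] [88.6 97.3] 67.1
side base 1503 z 4.1 rect [575.2 -81.7] [305.  231.2] 87.1
side front 171 z 124.3 rect [562.2 -15.6] [128.3  71.8] 20.6
side tape 600 z 23.5 rect [675.3 232.4] [106.6 101.2] 85.8
bench [[411.5 118.8   2.1]
 [491.4  76.2   1.7]
 [413.9 412.5   0.6]]
```

View pics/crop0.png

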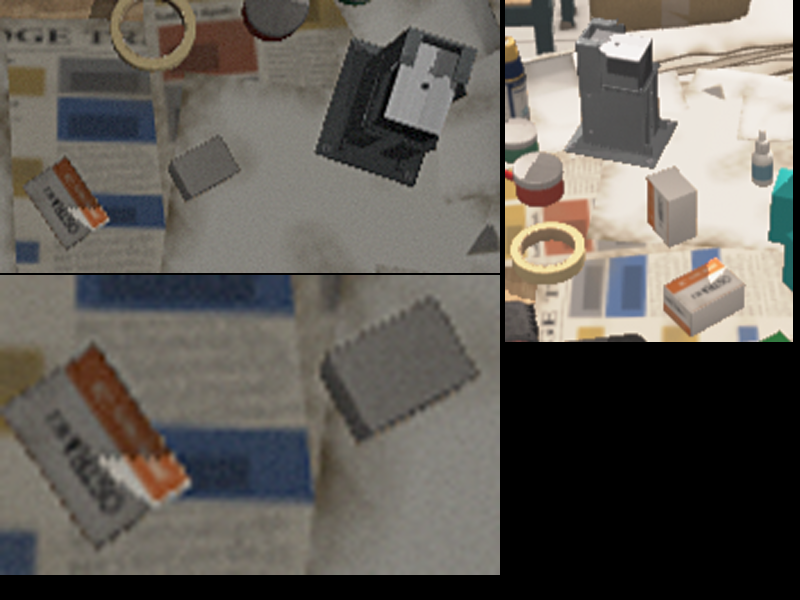

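The crop confirms it. The lying carton (orange print, 88×62, top at z=46) is at about (468,335). The standing carton (46×62 top at z=88) is at about (505,178). The dispenser, with its bright plate and lips, is at about (577,-42), with its back towards −20°. I'll go up and over the cartons, then refine with the wrist camera.

```bash
cat >> h.py <<'E'
def alpha():
    R=cv2.Rodrigues(np.array(read_state()['eef_rot'],float))[0]; return R
def goal(x,y,z,a):
    """world TCP target, a = heading of tool x (deg) -> tool shift mm, yaw deg"""
    s=read_state(); R=cv2.Rodrigues(np.array(s['eef_rot'],float))[0]
    d=R.T@(np.array([x,y,z])-s['position']); h=np.degrees(np.arctan2(R[1,0],R[0,0]))
    print('shift',np.round(d,1),'yaw',round(-((a-h+180)%360-180),1),'| at',np.round(s['position'],1),'head',round(h,1),'tilt',np.round(R[:,2],3),'t',round(float(s['time']),2),'F',np.round(s['wrist_force'],1),'w',round(float(s['width']),1),'q6',round(float(s['q'][5]),2))
E
python3 -c "
from h import *
goal(480,150,433,208)"
```

```text
shift [ 502.7 -636.8 -179.3] yaw 168.0 | at [ 171.9 -600.2  252.3] head 16.0 tilt [-0.     0.002 -1.   ] t 0.1 F [ 0.6 -0.4 -0.9] w 85.5 q6 1.47
```

>>> {"fn": "send_rows", "kwargs": {
  "series": [0, 0, -45, -8, 0, 0, -90, -16, 0, 0, -135, -24, 0, 0, -180, -32, 29, -37, -180, -40, 58, -74, -180, -48, 87, -111, -180, -56, 116, -148, -180, -64, 145, -185, -180, -72, 174, -222, -180, -80, 203, -259, -180, -88, 232, -296, -180, -96, 261, -333, -180, -104, 290, -370, -180, -112, 319, -407, -180, -120, 348, -444, -180, -128, 377, -481, -180, -136, 406, -518, -180, -144, 435, -555, -180, -152, 464, -592, -180, -160],
  "claw": 0
}}

```text
time: 2.1
position: [455.2, 98.1, 433.0]
eef_rot: [-0.1, -3.14, 0.0]
wrist_force: [0.9, -0.5, 0.1]
width: 85.0
grip_force: 0.0
```

```bash
python3 -c "
from h import *
goal(470,150,330,208)"
```

```text
shift [-11.5  52.8 102.9] yaw -31.7 | at [455.2  98.1 433. ] head 176.3 tilt [-0. -0. -1.] t 2.1 F [ 0.9 -0.5  0.1] w 85.0 q6 0.14
```

>>> {"fn": "send_rows", "kwargs": {
  "series": [-3, 13, 25, -8, -6, 26, 50, -16, -9, 40, 75, -24, -11, 53, 103, -32, -11, 53, 103, -32]
}}

```text
time: 2.6
position: [467.2, 148.6, 325.6]
eef_rot: [0.76, -3.039, -0.001]
wrist_force: [-1.7, -0.8, 0.5]
width: 85.3
grip_force: 0.0
```

```bash
cat >> h.py <<'E'
def rect(s,P,zlo,zhi,box,tag):
    """minAreaRect of points with z in band and xy within box (x0,x1,y0,y1)"""
    x0,x1,y0,y1=box; m=(s['range_z']>0)&(P[...,2]>zlo)&(P[...,2]<zhi)&(P[...,0]>x0)&(P[...,0]<x1)&(P[...,1]>y0)&(P[...,1]<y1)
    q=P[m]
    if len(q)<20: print(tag,'few',len(q)); return
    r=cv2.minAreaRect(q[:,:2].astype(np.float32)); print(tag,len(q),'z',np.round(np.median(q[:,2]),1),np.round(r[0],1),np.round(r[1],1),round(r[2],1))
E
python3 -c "
from h import *
s=snapshot('wrist');P=cloud(s);save('w1',s['image'])
rect(s,P,82,95,(450,560,120,240),'stand')
rect(s,P,40,52,(400,540,270,400),'lying')
rect(s,P,18,30,(600,750,170,300),'tape')
rect(s,P,182,196,(500,680,-140,60),'lips')
goal(505,178,150,208)"
```

```text
stand 3698 z 88.9 [503.1 180.2] [47.3 62.5] 27.8
lying 5061 z 47.3 [466.7 336.9] [89.9 63.1] 34.1
tape 3071 z 25.0 [675.8 232.5] [103.1 101.8] 31.5
lips 118 z 183.7 [596.5  -8.7] [ 4.9 18.7] 54.5
shift [-47.5   8.9 177.9] yaw -0.1 | at [468.2 148.1 328.1] head -152.1 tilt [-0.006 -0.001 -1.   ] t 2.65 F [-0.4  0.6  0.6] w 85.2 q6 -0.31
```

View pics/w1.png

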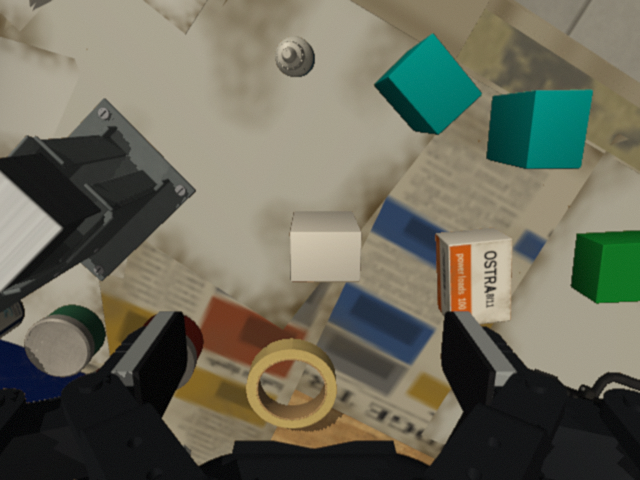

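Wrist view: standing carton's top at (325,245), lying carton (475,275), tape (291,383), glue bottle (295,57). The positions agree with the other views to about 2 mm. The tool can't tilt, so I will pinch the standing carton softly near its top and hinge it over in an arc away from the robot.

>>> {"fn": "send_rows", "kwargs": {
  "series": [-14, 3, 45, 0, -28, 6, 90, 0, -42, 9, 135, 0, -54, 11, 180, 0, -54, 11, 180, 0, -54, 11, 180, 0]
}}

```text
time: 3.25
position: [512.7, 182.6, 151.3]
eef_rot: [0.756, -3.049, 0.0]
wrist_force: [0.2, -0.1, 0.9]
width: 85.5
grip_force: 0.0
```

```bash
python3 -c "
from h import *
goal(511,183,77,208)"
```

```text
shift [ 1.3  1.2 74.3] yaw -0.2 | at [512.7 182.6 151.3] head -152.2 tilt [-0.001 -0.    -1.   ] t 3.25 F [ 0.2 -0.1  0.9] w 85.5 q6 -0.26
```

>>> {"fn": "send_rows", "kwargs": {
  "series": [1, 1, 25, 0, 1, 1, 50, 0, 1, 1, 74, 0, 1, 1, 74, 0]
}}

```text
time: 3.65
position: [510.9, 182.9, 77.1]
eef_rot: [0.757, -3.049, 0.0]
wrist_force: [-1.7, -0.6, 0.4]
width: 85.1
grip_force: 0.0
```

>>> {"fn": "send_rows", "kwargs": {
  "series": [0, 0, 0, 0, 0, 0, 0, 0, 0, 0, 0, 0, 0, 0, 0, 0, 0, 0, 0, 0, 0, 0, 0, 0],
  "claw": 1,
  "grip_force": 20
}}

```text
time: 4.25
position: [513.6, 184.1, 79.6]
eef_rot: [-0.757, 3.043, 0.0]
wrist_force: [-1.0, 0.1, 6.9]
width: 61.6
grip_force: 23.8
```

>>> {"fn": "send_rows", "kwargs": {
  "series": [-4, 0, 0, 0, -8, 0, -1, 0, -12, 0, -1, 0, -16, 0, -1, 0, -20, 0, -1, 0, -24, 0, -1, 0, -27, 0, 0, 0, -27, 0, 0, 0]
}}

```text
time: 5.05
position: [536.1, 196.3, 78.4]
eef_rot: [-0.759, 3.046, -0.001]
wrist_force: [-1.3, -1.0, 6.8]
width: 61.4
grip_force: 24.8
```

```bash
python3 -c "
from h import *
goal(511,183,77,208)
s=snapshot('side');save('s1',cv2.resize(s['image'][150:310,220:430],None,fx=3,fy=3))"
```

```text
shift [28.4  0.   1.3] yaw -0.0 | at [536.1 196.3  78.4] head -152.0 tilt [ 0.002 -0.    -1.   ] t 5.05 F [-1.3 -1.   6.8] w 61.4 q6 -0.25
```

View pics/s1.png

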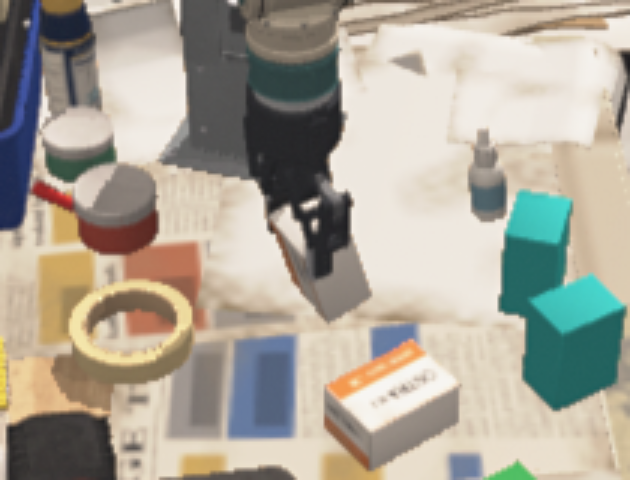

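The side view shows the carton hinging in the pads, tilted about 20–25°. Continuing along the arc.

>>> {"fn": "send_rows", "kwargs": {
  "series": [-7, 0, 1, 0, -13, 0, 3, 0, -19, 0, 6, 0, -25, 0, 9, 0, -31, 0, 12, 0, -37, 0, 16, 0, -42, 0, 21, 0, -46, 0, 25, 0, -50, 0, 31, 0, -54, 0, 36, 0, -57, 0, 41, 0, -59, 0, 45, 0, -59, 0, 45, 0]
}}

```text
time: 6.4
position: [595.1, 227.2, 37.4]
eef_rot: [-0.756, 3.032, 0.005]
wrist_force: [3.8, 4.9, 12.0]
width: 61.8
grip_force: 23.7
```

```bash
python3 -c "
from h import *
goal(511,183,77,208)
s=snapshot('side');save('s2',cv2.resize(s['image'][150:310,220:430],None,fx=3,fy=3))"
```

```text
shift [ 94.3   0.3 -41.2] yaw -0.0 | at [595.1 227.2  37.4] head -152.0 tilt [ 0.015  0.007 -1.   ] t 6.4 F [ 3.8  4.9 12. ] w 61.8 q6 -0.23
```

View pics/s2.png

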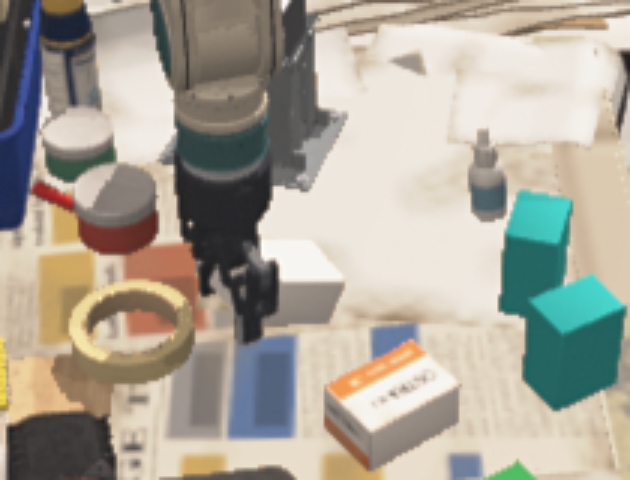

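The carton is down to about 75–80°. I'll lower it a little more, let go and rise.

>>> {"fn": "send_rows", "kwargs": {
  "series": [-1, 0, 3, 0, -2, 0, 6, 0, -2, 0, 6, 0]
}}

```text
time: 6.75
position: [598.5, 228.8, 32.5]
eef_rot: [-0.755, 3.029, 0.005]
wrist_force: [7.0, 6.2, 14.1]
width: 61.7
grip_force: 21.4
```

>>> {"fn": "send_rows", "kwargs": {
  "series": [0, 0, 0, 0, 0, 0, 0, 0, 0, 0, 0, 0, 0, 0, 0, 0, 0, 0, -30, 0, 10, 0, -75, 0, 40, 0, -120, 0, 40, 0, -160, 0, 40, 0, -200, 0, 40, 0, -200, 0, 40, 0, -200, 0],
  "claw": 0
}}

```text
time: 7.85
position: [553.8, 206.0, 226.2]
eef_rot: [-0.759, 3.047, -0.0]
wrist_force: [0.4, -0.1, -0.8]
width: 85.5
grip_force: 0.0
```

```bash
python3 -c "
from h import *
goal(575,216,150,208)
for n in('wrist','top'):
  s=snapshot(n);P=cloud(s)
  rect(s,P,39,54,(480,660,120,300),'laid '+n); rect(s,P,39,54,(400,520,280,400),'lying '+n); rect(s,P,18,30,(610,750,190,300),'tape')
"
```

```text
shift [-23.2  -1.1  76.3] yaw -0.0 | at [553.8 206.  226.2] head -152.0 tilt [ 0.002  0.    -1.   ] t 7.85 F [ 0.4 -0.1 -0.8] w 85.5 q6 -0.24
laid wrist 10447 z 46.9 [556.  205.2] [88.5 62.6] 25.6
lying wrist 11432 z 47.3 [467.1 336.8] [89.1 63. ] 34.1
tape 5006 z 25.1 [676.2 236.9] [ 93.8 102.8] 90.0
laid top 381 z 46.2 [556.9 204.9] [87.1 59.7] 25.9
lying top 806 z 46.4 [468.3 335. ] [88.3 62.2] 34.1
tape 297 z 24.3 [676.4 250.4] [100.7  62.6] 2.6
```

Laid flat (z 46, 88×62) at (556,205), heading 25.7°, and the tape has not moved. Re-grasping it 19 mm towards the robot from centre, which becomes the dispenser-front half.

```bash
python3 -c "
from h import *
goal(539,197,28,205.7)"
```

```text
shift [ 15.1  -1.6 195.5] yaw 2.3 | at [552.2 205.7 223.5] head -152.0 tilt [-0.003 -0.001 -1.   ] t 7.95 F [-0.8  0.5 -0.6] w 85.4 q6 -0.24
```

>>> {"fn": "send_rows", "kwargs": {
  "series": [7, -1, 40, 1, 15, -2, 80, 2.3, 15, -2, 120, 2.3, 15, -2, 140, 2.3, 15, -2, 140, 2.3, 15, -2, 140, 2.3]
}}

```text
time: 8.55
position: [539.9, 197.0, 83.9]
eef_rot: [0.697, -3.06, 0.0]
wrist_force: [0.3, 0.3, 0.2]
width: 85.1
grip_force: 0.0
```

```bash
python3 -c "
from h import *
goal(539,197,28,205.7)"
```

```text
shift [ 0.6  0.4 55.9] yaw -0.0 | at [539.9 197.   83.9] head -154.3 tilt [-0.003 -0.001 -1.   ] t 8.55 F [0.3 0.3 0.2] w 85.1 q6 -0.21
```

>>> {"fn": "send_rows", "kwargs": {
  "series": [1, 0, 28, 0, 1, 0, 56, 0, 1, 0, 56, 0]
}}

```text
time: 8.85
position: [538.2, 196.3, 27.5]
eef_rot: [0.697, -3.058, 0.0]
wrist_force: [-1.3, -0.2, 0.1]
width: 85.5
grip_force: 0.0
```

>>> {"fn": "send_rows", "kwargs": {
  "series": [0, 0, 0, 0, 0, 0, 0, 0, 0, 0, 0, 0, 0, 0, 0, 0, 0, 0, 0, 0, 0, 0, 0, 0, 0, 0, 0, 0],
  "claw": 1,
  "grip_force": 80
}}

```text
time: 9.55
position: [542.5, 197.4, 31.8]
eef_rot: [-0.697, 3.058, 0.0]
wrist_force: [0.7, -0.2, 7.5]
width: 60.6
grip_force: 88.0
```

>>> {"fn": "send_rows", "kwargs": {
  "series": [0, 0, -40, 0, 0, 0, -80, 0, 0, 0, -130, 0, 0, 0, -180, 0, 0, 0, -230, 0, 0, 0, -270, 0, 0, 0, -270, 0]
}}

```text
time: 10.25
position: [543.7, 197.7, 307.5]
eef_rot: [-0.695, 3.049, 0.0]
wrist_force: [0.9, -0.3, -0.7]
width: 60.5
grip_force: 88.2
```

```bash
python3 -c "
from h import *
goal(500,120,300,160)
s=snapshot('top');P=cloud(s); save('t2',cv2.resize(s['image'][170:310,340:500],None,fx=4,fy=4))
B=(500,680,-140,60)
rect(s,P,181,196,B,'lips');rect(s,P,168,178,B,'plate');rect(s,P,2.5,8,(490,660,-130,50),'base')
"
```

```text
shift [ 73.2 -51.    6.7] yaw 45.7 | at [543.7 197.7 307.5] head -154.3 tilt [ 0.014  0.003 -1.   ] t 10.25 F [ 0.9 -0.3 -0.7] w 60.5 q6 -0.21
lips 301 z 188.7 [601.3 -52.9] [78.6 48.5] 69.9
plate 819 z 173.3 [577.7 -44.3] [77.8 92.5] 70.9
base 126 z 4.0 [ 540.3 -115.2] [29.5 95.8] 87.1
```

Gripped (width 60.5) and lifted. On the way over I'll look at the dispenser with the wrist camera.

>>> {"fn": "send_rows", "kwargs": {
  "series": [21, -26, -20, 0, 42, -53, -40, 0, 63, -80, -60, 0, 84, -106, -80, 0, 105, -133, -80, 0, 126, -159, -80, 0, 126, -159, -80, 0, 126, -159, -80, 0, 126, -159, -80, 0]
}}

```text
time: 11.2
position: [495.1, -0.5, 378.0]
eef_rot: [0.698, -3.061, -0.002]
wrist_force: [0.6, -0.4, -2.0]
width: 60.8
grip_force: 88.2
```

```bash
cat > disp.py <<'E'
from h import *
s=snapshot('wrist');P=cloud(s);save('w3',s['image'])
B=(500,690,-150,60)
rect(s,P,182,196,B,'lips');rect(s,P,168,178,B,'plate');rect(s,P,2.5,8,(490,690,-150,50),'base');rect(s,P,110,131,B,'frontwall')
R=cv2.Rodrigues(np.array(read_state()['eef_rot'],float))[0]; p=read_state()['position']
Q=(P-p)@R; m=(s['range_z']>0)&(Q[...,2]>-60)&(Q[...,2]<40)&(abs(Q[...,1])<60)
q=Q[m]; t=q[(q[:,2]>-25)&(q[:,2]<0)&(abs(q[:,1])<26)]; print('held box pts: toolx',np.percentile(t[:,0],[1,50,99]).round(1),'y',np.percentile(t[:,1],[1,99]).round(1),'z',np.percentile(t[:,2],[2,20,50,98]).round(1))
goal(500,0,387,160)
E
python3 disp.py
```

```text
lips 1274 z 189.8 [591.9 -69.7] [34.4 51.8] 76.0
plate 2565 z 173.8 [569.8 -59.7] [43.1 93.4] 73.2
base 9285 z 5.4 [586.4 -50. ] [192.7 199.9] 0.0
frontwall 1169 z 123.8 [548.5 -59.1] [ 58.2 118.3] 40.3
held box pts: toolx [-22.    8.1  28.2] y [-25.5  25.5] z [-16.  -15.3 -14.8  -3.1]
shift [-4.4 -1.8 -8.7] yaw 45.7 | at [ 4.952e+02 -3.000e-01  3.783e+02] head -154.3 tilt [-0.002  0.001 -1.   ] t 11.25 F [ 1.3 -0.2 -1.8] w 61.1 q6 -0.58
```

View pics/w3.png

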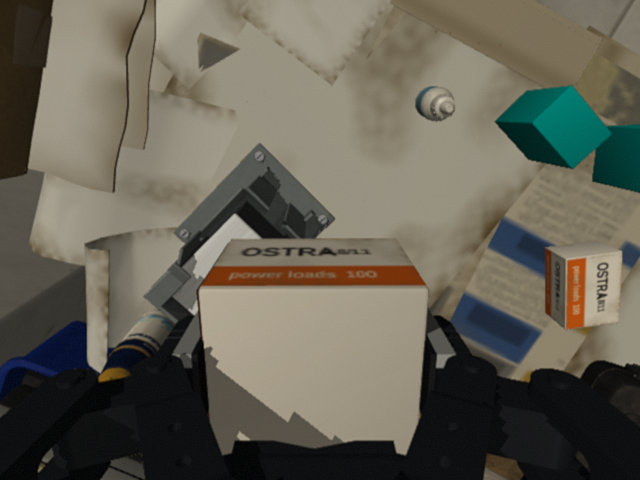

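Wrist view: held carton level with its near end at (315,262). Behind it are the dispenser's front base corners at (260,148) and (335,218), and part of the plate at (225,240). I'll fix the dispenser pose from the base-plate edges and the cheek tops over all views.

Run:
```python
from h import *
import pickle
d=pickle.load(open('d0.pkl','rb')); d['wrist']=snapshot('wrist')
for n,s in d.items():
    P=cloud(s); im=s['image'].astype(int); ok=(s['range_z']>0)&(abs(P[...,0]-578)<110)&(abs(P[...,1]+42)<110)
    g=cv2.cvtColor(s['image'],cv2.COLOR_RGB2HSV)
    o=ok&(P[...,2]>1)&(P[...,2]<9); med=np.median(g[...,2][o])
    # cast base-plate pixels on z=5
    T=s['T']; v,u=np.mgrid[0:480,0:640]
    r=np.stack([(u-s['cx'])/s['fx'],(v-s['cy'])/s['fy'],np.ones_like(u,float)],-1)@T[:3,:3].T
    def cast(m,z): return (T[:3,3]+r*((z-T[2,3])/r[...,2])[...,None])[m][:,:2]
    m=(o&(g[...,2]<med*0.8)).astype(np.uint8)
    k,l,st,_=cv2.connectedComponentsWithStats(m); i=1+np.argmax(st[1:,4]); b=cast(l==i,5)
    w=cast(ok&(P[...,2]>183)&(P[...,2]<196),189)
    for th in (-19,-20,-21):
        t=np.radians(th); X=np.array([np.cos(t),np.sin(t)]); Y=np.array([-X[1],X[0]])
        f=lambda q:[np.round([ (q@a).min(),(q@a).max()],1).tolist() for a in (X,Y)]
        print(n,th,'base',len(b),f(b),'span',[round(np.ptp(b@a),1) for a in(X,Y)],'| top',len(w),f(w),'span',[round(np.ptp(w@a),1) for a in (X,Y)])
    print(n,cv2.minAreaRect(b.astype(np.float32)),cv2.minAreaRect(w.astype(np.float32)))
```

```text
top -19 base 810 [[482.7, 633.6], [87.0, 210.5]] span [np.float64(150.9), np.float64(123.5)] | top 288 [[559.3, 609.3], [108.4, 188.8]] span [np.float64(50.0), np.float64(80.5)]
top -20 base 810 [[480.6, 630.1], [96.0, 219.7]] span [np.float64(149.5), np.float64(123.8)] | top 288 [[557.3, 606.4], [118.1, 198.6]] span [np.float64(49.1), np.float64(80.5)]
top -21 base 810 [[477.2, 626.4], [104.8, 230.3]] span [np.float64(149.2), np.float64(125.5)] | top 288 [[555.1, 604.1], [127.8, 208.3]] span [np.float64(48.9), np.float64(80.5)]
top ((576.0206298828125, -41.583290100097656), (123.67894744873047, 149.52769470214844), 70.16990661621094) ((601.3910522460938, -50.85296630859375), (80.50514221191406, 48.91765213012695), 68.87915802001953)
side -19 base 539 [[480.3, 629.9], [89.1, 214.6]] span [np.float64(149.6), np.float64(125.5)] | top 163 [[561.1, 607.0], [105.4, 199.1]] span [np.float64(45.9), np.float64(93.7)]
side -20 base 539 [[477.6, 627.5], [97.8, 223.7]] span [np.float64(149.8), np.float64(125.9)] | top 163 [[557.6, 604.2], [115.4, 209.5]] span [np.float64(46.6), np.float64(94.1)
[... 436 characters left out ...]
pan [np.float64(150.5), np.float64(132.2)] | top 1251 [[555.7, 607.3], [107.3, 145.6]] span [np.float64(51.6), np.float64(38.3)]
wrist -20 base 4942 [[478.4, 629.3], [91.0, 221.1]] span [np.float64(151.0), np.float64(130.1)] | top 1251 [[553.7, 604.8], [117.0, 156.1]] span [np.float64(51.1), np.float64(39.1)]
wrist -21 base 4942 [[474.9, 627.6], [102.0, 230.0]] span [np.float64(152.8), np.float64(128.1)] | top 1251 [[551.6, 602.5], [126.7, 166.5]] span [np.float64(50.9), np.float64(39.8)]
wrist ((574.305419921875, -42.23053741455078), (124.9679183959961, 155.88421630859375), 67.53722381591797) ((591.00732421875, -69.49462127685547), (34.440128326416016, 54.233402252197266), 75.7492904663086)
```

>>> {"fn": "send_rows", "kwargs": {
  "series": [-3, -5, 10, 8, -6, -10, 25, 16, -9, -15, 40, 24, -12, -20, 55, 32, -14, -25, 70, 40, -14, -30, 78, 45.7, -14, -30, 78, 45.7, -14, -30, 78, 45.7, -14, -30, 78, 45.7]
}}

```text
time: 12.2
position: [521.5, -21.6, 302.0]
eef_rot: [0.543, 3.093, 0.0]
wrist_force: [0.0, 0.9, -1.1]
width: 61.0
grip_force: 88.2
```

```bash
python3 -c "
from h import *
goal(520.8,-20.7,210,160)"
```

```text
shift [ 1.1  0.5 92. ] yaw 0.1 | at [521.5 -21.6 302. ] head 160.1 tilt [ 0.001 -0.    -1.   ] t 12.2 F [ 0.   0.9 -1.1] w 61.0 q6 0.18
```

>>> {"fn": "send_rows", "kwargs": {
  "series": [1, 0, 30, 0, 1, 0, 60, 0, 1, 0, 85, 0, 1, 0, 92, 0, 1, 0, 92, 0, 1, 0, 92, 0]
}}

```text
time: 12.8
position: [521.4, -21.8, 211.0]
eef_rot: [0.545, 3.091, 0.0]
wrist_force: [0.7, -0.4, -1.2]
width: 61.1
grip_force: 88.3
```

```bash
cat > held.py <<'E'
from h import *
O=np.array([575.1,-40.5]); t=np.radians(-20); X=np.array([np.cos(t),np.sin(t)]); Y=np.array([-X[1],X[0]])
p=read_state()['position']; e=p[:2]-O; print('TCP in disp',np.round([e@X,e@Y,p[2]],1))
zt=p[2]+14
for n in ('top','side','wrist'):
    s=snapshot(n);P=cloud(s); D=P[...,:2]-O; a=D@X; b=D@Y
    m=(s['range_z']>0)&(abs(P[...,2]-zt)<5)&(a>-130)&(a<8)&(abs(b)<40)
    q=np.stack([a[m],b[m]],1).astype(np.float32)
    if len(q)>30: print(n,len(q),'z',np.median(P[...,2][m]).round(1),'x',q[:,0].min().round(1),q[:,0].max().round(1),'y',np.percentile(q[q[:,0]<e@X-14],[1,99],axis=0)[:,1].round(1),cv2.minAreaRect(q)[2])
goal(520.8,-20.7,165,160)
E
python3 held.py
```

```text
TCP in disp [-56.9  -0.8 211. ]
top 357 z 225.3 x -83.7 5.1 y [-33.   28.7] 1.3025485277175903
side 301 z 225.3 x -85.9 3.6 y [-29.8  30.8] 0.6119471788406372
wrist 37419 z 226.4 x -85.3 -29.4 y [-31.3  29. ] 89.77275085449219
shift [ 1.3  0.9 46.2] yaw -0.0 | at [521.5 -21.9 211.2] head 160.0 tilt [ 0.003 -0.001 -1.   ] t 12.95 F [ 0.4 -0.1 -0.9] w 60.5 q6 0.18
```

>>> {"fn": "send_rows", "kwargs": {
  "series": [0, 1, 5, 0, 0, 1, 11, 0, 0, 1, 17, 0, 0, 1, 23, 0, 0, 1, 29, 0, 0, 1, 35, 0, 0, 1, 41, 0, 0, 1, 47, 0, 0, 1, 48, 0, 0, 1, 48, 0]
}}

```text
time: 13.95
position: [520.9, -20.9, 161.3]
eef_rot: [0.546, 3.093, -0.0]
wrist_force: [3.6, 0.6, 4.4]
width: 61.0
grip_force: 89.0
```

```bash
python3 held.py
```

```text
TCP in disp [-5.760e+01 -1.000e-01  1.613e+02]
top 315 z 175.8 x -83.7 7.3 y [-31.4  29.8] 2.7593884468078613
side 306 z 175.5 x -87.5 7.1 y [-33.3  31.2] 89.45654296875
wrist 37409 z 176.7 x -86.3 -30.5 y [-30.7  29.7] 89.71585845947266
shift [ 0.2  0.2 -3.4] yaw -0.0 | at [520.9 -20.9 161.6] head 160.0 tilt [ 0.001 -0.    -1.   ] t 14.1 F [ 3.7 -0.6  4.5] w 61.7 q6 0.19
```

Pressed: carton top at about 175.5, lateral error under 1 mm. I'll ease up 3 mm and slide back.

>>> {"fn": "send_rows", "kwargs": {
  "series": [0, 0, -3, 0, -4, 0, -3, 0, -8, 0, -3, 0, -12, 0, -3, 0, -16, 0, -3, 0, -20, 0, -3, 0, -24, 0, -3, 0, -28, 0, -3, 0, -32, 0, -3, 0, -36, 0, -3, 0, -39, 0, -3, 0, -39, 0, -3, 0]
}}

```text
time: 15.3
position: [558.1, -34.5, 164.5]
eef_rot: [0.546, 3.092, -0.0]
wrist_force: [-0.7, 0.5, 4.3]
width: 61.1
grip_force: 89.0
```

```bash
python3 held.py
```

```text
TCP in disp [-1.800e+01 -1.000e-01  1.645e+02]
top 207 z 178.7 x -44.8 -22.7 y [-31.2  29.5] 89.52801513671875
side 171 z 178.6 x -47.9 7.1 y [-32.2  36.1] 0.6548553109169006
wrist 37405 z 179.8 x -46.7 8.0 y [-30.7  29.6] 0.3761450946331024
shift [39.7  0.1 -0.3] yaw -0.0 | at [558.1 -34.4 164.7] head 160.0 tilt [ 0.002 -0.001 -1.   ] t 15.45 F [-0.7  0.3  5.2] w 61.0 q6 0.17
```

>>> {"fn": "send_rows", "kwargs": {
  "series": [-2, 0, 0, 0, -4, 0, 0, 0, -6, 0, 0, 0, -7, 0, 0, 0, -7, 0, 0, 0]
}}

```text
time: 15.95
position: [561.8, -35.8, 164.0]
eef_rot: [-0.545, -3.089, -0.001]
wrist_force: [-7.5, 2.3, 8.6]
width: 61.0
grip_force: 89.5
```

>>> {"fn": "send_rows", "kwargs": {
  "series": [-2, 0, 0, 0, -3, 0, 0, 0, -3, 0, 0, 0]
}}

```text
time: 16.25
position: [561.8, -35.8, 163.8]
eef_rot: [-0.544, -3.084, -0.003]
wrist_force: [-15.1, 5.2, 13.2]
width: 60.6
grip_force: 90.1
```

```bash
python3 held.py
```

```text
TCP in disp [-1.410e+01 -1.000e-01  1.638e+02]
top 220 z 178.0 x -40.5 -17.9 y [-31.2  28.7] 1.306876540184021
side 176 z 178.0 x -43.6 7.9 y [-28.7  32.6] 0.3444697856903076
wrist 37067 z 178.9 x -42.8 8.0 y [-30.7  29.7] 0.2898883819580078
shift [43.7  0.2 -0.8] yaw 0.0 | at [561.8 -35.9 163.8] head 160.0 tilt [-0.01   0.003 -1.   ] t 16.4 F [-14.8   5.5  12.4] w 60.9 q6 0.17
```

Firm contact with the back wall, and the box front is at −41 as it should be. Relax, release, rise.

>>> {"fn": "send_rows", "kwargs": {
  "series": [3, 0, 0, 0, 3, 0, 0, 0]
}}

```text
time: 16.6
position: [561.8, -35.8, 163.8]
eef_rot: [-0.545, -3.09, -0.001]
wrist_force: [-6.9, 2.3, 6.2]
width: 60.8
grip_force: 89.0
```

>>> {"fn": "send_rows", "kwargs": {
  "series": [0, 0, 0, 0, 0, 0, 0, 0, 0, 0, 0, 0, 0, 0, 0, 0, 0, 0, 0, 0, 0, 0, -25, 0, 0, 0, -60, 0, 0, 0, -105, 0, 0, 0, -150, 0, 0, 0, -190, 0, 0, 0, -190, 0],
  "claw": 0
}}

```text
time: 17.7
position: [567.1, -37.1, 361.8]
eef_rot: [0.544, 3.081, -0.0]
wrist_force: [0.1, 0.0, 0.6]
width: 85.7
grip_force: 0.0
```

Run:
```python
from h import *
O=np.array([575.1,-40.5]); t=np.radians(-20); X=np.array([np.cos(t),np.sin(t)]); Y=np.array([-X[1],X[0]])
for n in('wrist','top','side'):
    s=snapshot(n);P=cloud(s);D=P[...,:2]-O;a=D@X;b=D@Y
    m=(s['range_z']>0)&(abs(b)<18)&(a>-60)&(a<44)&(P[...,2]>150)&(P[...,2]<200)
    print(n,m.sum(),[(np.median(P[...,2][m&(a>lo)&(a<lo+20)]).round(1)) for lo in(-40,-20,0,20)],'xmin',a[m].min().round(1) if m.any() else '')
    if n=='wrist': save('w4',s['image'])
goal(480,150,354,214)
```

```text
wrist 6225 [np.float64(186.0), np.float64(186.0), np.float64(185.9), np.float64(186.0)] xmin -42.6
top 565 [np.float64(184.8), np.float64(185.3), np.float64(185.2), np.float64(185.0)] xmin -40.8
side 284 [np.float64(184.9), np.float64(184.9), np.float64(185.0), np.float64(185.4)] xmin -43.9
shift [ 1.425e+02  1.466e+02 -1.000e-01] yaw -54.0 | at [563.7 -36.5 353.9] head 160.0 tilt [-0.  0. -1.] t 17.85 F [ 0.9 -0.1  0.2] w 85.6 q6 0.17
```

View pics/w4.png

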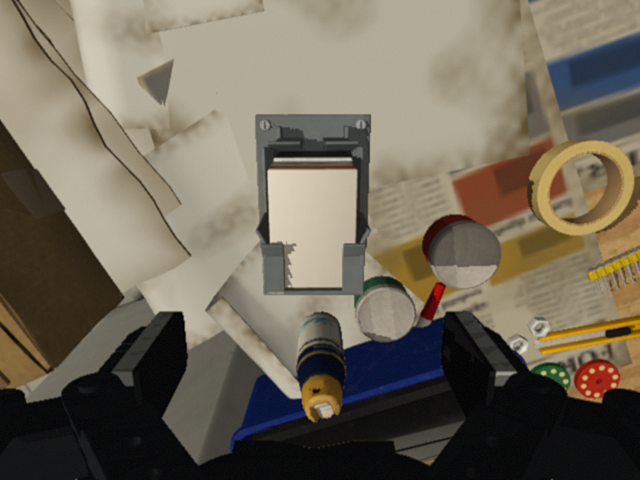

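Wrist view: the first carton is home under both lips (top face at (313,220), level at z=185, against the back wall). Next, the lying carton.

>>> {"fn": "send_rows", "kwargs": {
  "series": [23, 30, 0, -6, 46, 60, 10, -12, 69, 90, 30, -18, 92, 120, 60, -24, 115, 150, 90, -30, 139, 180, 120, -36, 162, 210, 150, -42, 185, 240, 180, -48, 208, 270, 210, -54, 231, 300, 220, -54, 231, 300, 220, -54, 231, 300, 220, -54, 231, 300, 220, -54]
}}

```text
time: 19.15
position: [449.3, 323.5, 133.7]
eef_rot: [0.916, -3.004, 0.001]
wrist_force: [0.5, -0.3, -0.0]
width: 85.3
grip_force: 0.0
```

```bash
python3 -c "
from h import *
s=snapshot('wrist');P=cloud(s);rect(s,P,39,54,(390,540,260,410),'lying')
goal(449,324.3,28,214)"
```

```text
lying 18767 z 47.3 [466.9 337.1] [89.6 62.6] 34.1
shift [1.000e-01 1.200e+00 1.063e+02] yaw -0.1 | at [449.8 323.5 134.3] head -146.1 tilt [-0. -0. -1.] t 19.2 F [-0.6  0.  -0.6] w 85.3 q6 -0.08
```

>>> {"fn": "send_rows", "kwargs": {
  "series": [0, 1, 35, 0, 0, 1, 70, 0, 0, 1, 100, 0, 0, 1, 106, 0, 0, 1, 106, 0]
}}

```text
time: 19.7
position: [448.7, 324.0, 27.9]
eef_rot: [0.915, -3.003, 0.001]
wrist_force: [-0.4, 0.1, -0.6]
width: 85.4
grip_force: 0.0
```

>>> {"fn": "send_rows", "kwargs": {
  "series": [0, 0, 0, 0, 0, 0, 0, 0, 0, 0, 0, 0, 0, 0, 0, 0, 0, 0, 0, 0, 0, 0, 0, 0, 0, 0, 0, 0],
  "claw": 1,
  "grip_force": 80
}}

```text
time: 20.4
position: [451.0, 326.3, 30.8]
eef_rot: [-0.916, 3.0, 0.001]
wrist_force: [0.9, -1.0, 6.4]
width: 60.8
grip_force: 88.0
```

>>> {"fn": "send_rows", "kwargs": {
  "series": [0, 0, -40, 0, 0, 0, -80, 0, 0, 0, -130, 0, 0, 0, -180, 0, 0, 0, -230, 0, 0, 0, -280, 0, 0, 0, -320, 0, 0, 0, -320, 0, 0, 0, -320, 0]
}}

```text
time: 21.3
position: [449.1, 325.4, 349.6]
eef_rot: [-0.917, 3.002, 0.001]
wrist_force: [-0.4, 0.1, -3.7]
width: 60.7
grip_force: 88.3
```

```bash
python3 -c "
from h import *
goal(517.5,-19.5,300,160)
s=snapshot('wrist');P=cloud(s)
st=read_state();R=cv2.Rodrigues(np.array(st['eef_rot'],float))[0]
Q=(P-st['position'])@R; q=Q[s['range_z']>0]; t=q[(q[:,2]>-25)&(q[:,2]<0)&(abs(q[:,1])<26)]
print('toolx max',np.percentile(t[:,0],[50,99]).round(1),'top z by x',[np.median(t[(t[:,0]>a)&(t[:,0]<a+12)][:,2]).round(1) for a in(-20,-8,4,16)])"
```

```text
shift [ 136.2 -324.2   49.3] yaw 54.0 | at [449.1 325.4 349.6] head -146.0 tilt [ 0.002  0.001 -1.   ] t 21.3 F [-0.4  0.1 -3.7] w 60.7 q6 -0.08
toolx max [ 6.5 24.1] top z by x [np.float64(-18.6), np.float64(-18.6), np.float64(-18.6), np.float64(-17.6)]
```

>>> {"fn": "send_rows", "kwargs": {
  "series": [15, -36, 5, 6, 30, -72, 10, 12, 45, -108, 15, 18, 60, -144, 20, 24, 75, -180, 25, 30, 90, -216, 30, 36, 105, -252, 35, 42, 120, -288, 40, 48, 136, -324, 49, 54, 136, -324, 80, 54, 136, -324, 105, 54, 136, -324, 110, 54, 136, -324, 110, 54, 136, -324, 110, 54]
}}

```text
time: 22.75
position: [517.3, -19.2, 238.6]
eef_rot: [-0.545, -3.094, 0.0]
wrist_force: [-1.6, -0.2, -1.7]
width: 61.2
grip_force: 88.2
```

```bash
sed -i 's/zt=p\[2\]+14/zt=p[2]+16.5/; s/goal(520.8,-20.7,165,160)/goal(517.3,-19.5,165,160)/' held.py; python3 held.py
```

```text
TCP in disp [-61.6   0.3 238.6]
top 350 z 254.3 x -85.0 4.2 y [-30.6  29.6] 89.78707122802734
side 300 z 255.0 x -87.6 3.9 y [-31.3  35.9] 0.27830883860588074
wrist 34982 z 256.2 x -86.5 -35.4 y [-30.   30.2] 0.02970712073147297
shift [ 0.9 -0.5 74.7] yaw 0.0 | at [518.1 -19.3 239.7] head 160.0 tilt [ 0.003 -0.    -1.   ] t 22.9 F [-0.2  0.  -2.1] w 61.1 q6 0.19
```

>>> {"fn": "send_rows", "kwargs": {
  "series": [0, 0, 12, 0, 0, 0, 22, 0, 0, 0, 28, 0, 0, 0, 34, 0, 0, 0, 40, 0, 0, 0, 46, 0, 0, 0, 52, 0, 0, 0, 58, 0, 0, 0, 64, 0, 0, 0, 70, 0, 0, 0, 75, 0, 0, 0, 75, 0]
}}

```text
time: 24.1
position: [517.3, -19.3, 163.0]
eef_rot: [0.546, 3.094, 0.0]
wrist_force: [-2.0, 0.5, 5.7]
width: 61.1
grip_force: 89.0
```

```bash
python3 held.py
```

```text
TCP in disp [-6.15e+01  1.00e-01  1.63e+02]
top 291 z 178.7 x -84.9 7.8 y [-29.9  30.2] 5.122159004211426
side 295 z 178.7 x -88.4 7.8 y [-29.8  33.7] 88.7333984375
wrist 34957 z 179.9 x -87.3 -35.5 y [-30.4  29.9] 0.19674021005630493
shift [-0.  -0.2 -1.5] yaw -0.0 | at [517.3 -19.3 163.5] head 160.0 tilt [ 0.  0. -1.] t 24.25 F [-2.8  1.5  5.7] w 61.0 q6 0.19
```

Top at 178.7 and centred. Sliding back.

>>> {"fn": "send_rows", "kwargs": {
  "series": [-4, 0, 0, 0, -8, 0, 0, 0, -12, 0, 0, 0, -16, 0, 0, 0, -20, 0, 0, 0, -24, 0, 0, 0, -28, 0, 0, 0, -32, 0, 0, 0, -36, 0, 0, 0, -40, 0, 0, 0, -42, 0, 0, 0, -42, 0, 0, 0]
}}

```text
time: 25.45
position: [556.0, -33.7, 163.1]
eef_rot: [-0.546, -3.092, -0.0]
wrist_force: [-2.6, 1.1, 6.1]
width: 61.6
grip_force: 89.2
```

>>> {"fn": "send_rows", "kwargs": {
  "series": [-2, 0, 0, 0, -4, 0, 0, 0, -6, 0, 0, 0, -7, 0, 0, 0, -7, 0, 0, 0]
}}

```text
time: 25.95
position: [559.4, -35.0, 162.8]
eef_rot: [-0.544, -3.086, -0.002]
wrist_force: [-10.6, 4.2, 11.2]
width: 60.9
grip_force: 89.8
```

```bash
python3 held.py
```

```text
TCP in disp [-16.7  -0.2 162.8]
top 184 z 178.7 x -39.9 -20.8 y [-31.1  29.1] 89.62811279296875
side 143 z 179.1 x -43.6 7.0 y [-29.8  34.4] 0.33772385120391846
wrist 35116 z 179.4 x -42.3 8.0 y [-30.7  29.6] 0.025932343676686287
shift [44.9  0.2 -1.9] yaw -0.0 | at [559.4 -35.  162.8] head 160.0 tilt [-0.008  0.002 -1.   ] t 26.1 F [-11.    4.1   9.3] w 61.3 q6 0.17
```

Stalled at the back wall with the same front-end reading as the first box (−40 to −43). Relax, release, rise.

>>> {"fn": "send_rows", "kwargs": {
  "series": [2, 0, 0, 0, 2, 0, 0, 0]
}}

```text
time: 26.3
position: [559.4, -34.9, 162.9]
eef_rot: [-0.545, -3.09, -0.0]
wrist_force: [-5.8, 1.2, 6.8]
width: 60.9
grip_force: 89.3
```

>>> {"fn": "send_rows", "kwargs": {
  "series": [0, 0, 0, 0, 0, 0, 0, 0, 0, 0, 0, 0, 0, 0, 0, 0, 0, 0, 0, 0, 0, 0, -25, 0, 0, 0, -60, 0, 0, 0, -105, 0, 0, 0, -150, 0, 0, 0, -190, 0, 0, 0, -190, 0, 0, 0, -190, 0, 0, 0, -190, 0],
  "claw": 0
}}

```text
time: 27.6
position: [560.7, -35.4, 351.8]
eef_rot: [-0.546, -3.091, 0.0]
wrist_force: [-1.6, 1.1, -0.3]
width: 85.4
grip_force: 0.0
```

Run:
```python
from h import *
O=np.array([575.1,-40.5]); t=np.radians(-20); X=np.array([np.cos(t),np.sin(t)]); Y=np.array([-X[1],X[0]])
for n in('wrist','top','side'):
    s=snapshot(n);P=cloud(s);D=P[...,:2]-O;a=D@X;b=D@Y
    m=(s['range_z']>0)&(abs(b)<18)&(a>-60)&(a<44)&(P[...,2]>150)&(P[...,2]<200)
    print(n,m.sum(),[(np.median(P[...,2][m&(a>lo)&(a<lo+20)]).round(1)) for lo in(-40,-20,0,20)],'xmin',a[m].min().round(1))
    if n=='wrist': save('w5',s['image'])
    if n=='top': rect(s,P,18,30,(610,750,170,300),'tape')
print(read_state()['position'],read_state()['wrist_force'],read_state()['time'])
```

```text
wrist 6522 [np.float64(186.4), np.float64(186.4), np.float64(186.3), np.float64(186.3)] xmin -42.3
top 509 [np.float64(185.4), np.float64(185.8), np.float64(185.7), np.float64(185.7)] xmin -40.5
tape 508 z 24.1 [677.9 231.7] [ 99.9 100.8] 89.1
side 297 [np.float64(185.7), np.float64(185.3), np.float64(185.1), np.float64(185.3)] xmin -43.8
[560.45964503 -35.37304648 351.27241746] [-0.10537546 -0.07783054  0.14637708] 27.75
```

View pics/w5.png

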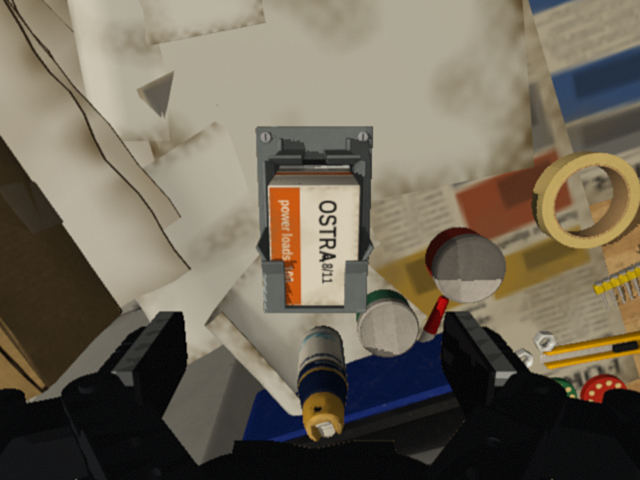

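The second carton is home under both lips (face at (315,240)), level at z≈185 and against the back wall. The tape has not moved and the arm is clear.

```bash
python3 -c "
from h import *
print(job_done())"
```

```text
the job is handed in; nothing more can be done
None
```

Both cartons are loaded flat in the dispenser, one on top of the other, against the back wall and held under the lips. The standing one was laid flat and released first. The job was handed in at about 28 s, and the hand-in gave no verdict.

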